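# Set the ratchet stand to the height of the screw jack

## Robot

A 7-joint arm with a two-finger parallel gripper is mounted at the origin on the work surface. World frame = base frame: x ahead of the robot, y to its left, z up, the work surface at z = 0. Lengths are in m, angles in rad, forces in N, time in s.
With the tool pointing down it reaches from about 0.425 to 0.925 m from the base axis. Payload 6.8 kg.
Tool frame: the origin (TCP) lies midway between the tips of the shut fingers; the grasp point (between the pads) lies 19 mm behind it; z points along the fingers, x is the direction in which the jaws open and shut, and the axes are right-handed (so a half turn about z gives the same grasp; the last joint's range is limited). The gripper opens to 85 mm and grips with 20 to 120 N. Pads are 22 mm wide; open, the fingers measure 114 mm over their backs; the gripper's body (76 mm by 85 mm) begins 54 mm behind the grasp point. The pads swing forward as they close: fully open they stand 13 mm farther back than shut.
Start: joints at [-1.349, 0.477, 0.022, 1.555, -0.011, 1.109, -0.083], TCP at [0.219, 0.639, 0.231] pointing down, gripper open.
Joint ranges: [-2.96, 2.96], [-0.34, 2.1], [-1.41, 1.46], [0.24, 2.44], [-1.37, 4.51], [0.17, 1.92], [-2.96, 2.96]. Speed limits (rad/s): [2.39, 2.39, 3.14, 3.14, 3.14, 3.14, 3.14].

## Interface

Orientations are given as a unit quaternion [w, x, y, z].
In Python, from station import bot, imaging, nets gives the robot as it stands. The module is installed in compiled form; this text tells all that it offers.
- The arm moves only by the tool apply_moves, never from a script. Its argument "moves" is text: rows parted by semicolons, each of 7 numbers parted by spaces: the gripper command: -1 is fully open, 1 is shut, values between are in proportion, then the shift along the tool's x, y, z normalised to -1 to 1, where 1 is 120 mm, then the turn, a rotation vector about the tool's x, y, z normalised to -1 to 1, where 1 is 4 degrees. In form: hand dx dy dz rx ry rz; .... A call has 1 to 12 rows; each row shifts and turns the commanded pose from where the row before left it, along the tool's axes as they then stand; what a row does not reach is not made up. A row lasts 1/12 s, in which the tool goes at most 41.7 mm and 7.16 degrees, less where a joint would pass 70% of its speed; a pose out of reach is approached as far as the arm can. A call with a number of a shift or a turn outside -1 to 1 is refused whole. A call with a gripper value outside its range is refused whole. The fingers move at their own pace and stop on an object; "force" is the grip in N (left out, the last holds). Time passes only in rows, so rows that do not move let the fingers close. It gives the time, the measured TCP pose, the force and the opening at its end, in the units of the state.
- bot.get_obs(): the state, without advancing time (a new reading comes with each control period).
- imaging.read_camera(name): name is "scene" or "top" or "wrist"; returns a dict with "image" (420x560x3 uint8, red, green, blue), "fx", "fy", "cx", "cy" (pixels), "view" (4x4, takes a point from world to camera coordinates); the wrist camera has in their place "mount" (4x4, takes a point from camera to tool coordinates, whose origin is the TCP and whose axes are the tool frame's). Camera axes: x right, y down, z forward; pixel columns grow to the right and rows downward; lengths in m; the calibration is good to about 2 mm. A picture is of the moment at which its call begins: read the wrist's pose just before it. There is no depth.
- bot.hand_in(): hands the job in, once; it reports no verdict.
Trained networks look in a picture, given as the dict that the camera call returned (one of the last four; its "shot" number tells which), for a name from the list of things; names that differ only in an ending like _2 or _b are one class to them, and where a whole thing is asked for, a point or a joint stands for the part that bears it (a point fixed in the world has none). Each returns a list of dicts, best first, with "score" (0 to 1); they miss things now and then, are a little off and sometimes report something else, mostly with a low value. They report only what shows in the picture. A call takes as long as a camera call. They do not tell look-alikes from the thing itself.
- nets.spot_in(picture, name): "rect" ([left, top, right, bottom] in pixels, round what is visible of it).
- nets.outline_of(picture, name): "region" (420x560 bool, what is visible of it) and "rect" ([left, top, right, bottom] in pixels, round what is visible of it).
- nets.spot_point(picture, name): "location" ([column, row] in pixels: a listed point, or the origin of a listed thing).
The state is a dict: "t": time; "q": joint angles; "joint_vel": joint speeds; "joint_torque": joint torques, N m; "eef_pos": TCP position; "tool_rot": TCP orientation; "contact_force": force on the tool from outside, world axes, zero at the start; "torque": the same for the moment, N m; "gripper_width": opening from 0.0 (shut) to 1.0 (fully open).
Only numpy, scipy, OpenCV 4.12 (cv2) and the standard library are available. Lean on these libraries where they do the work, as an engineer would, in place of code of your own. Each camera call takes 0.05 s, during which the arm holds its last target.

## Task

The platform trolley's frame is to be laid across the screw jack and the ratchet stand while its castor is changed. The jack is set; raise the stand's toothed bar by its saddle to the notch most nearly level with the jack, let it down gently until the pawl carries it, press down on the saddle with about 15 N (never more than 20 N) to prove that the lock holds, then let go. Do not drop or ram the bar onto the pawl and do not go a notch too high, for it cannot come back down. Keep the stand where it stands, and leave the jack, the castor, the spanner and the bin alone.

Things in the scene. Friction and masses are not known exactly. Their poses are not given: they have to be found in the camera images.
- stand: The ratchet stand: blue-painted steel frame, loose on the bench, 2.7 kg. Foot frame 180 x 160 mm (x, y), four legs, in the middle an upright square sleeve 37 x 41 mm outside, with a slot in its +x face through which the bar's teeth show. Origin: centre of the underside, on the sleeve's axis; z up, +x towards the pawl's side
- sleeve_top (a point): Middle of the stand's sleeve mouth, 150 mm above the bench. The sleeve reaches from here down to 30 mm above the bench and guides the bar with 1.5 mm play on each side. Nothing keeps the bar from being drawn out at the top. Axes as the stand's
- pawl_place (a point): Point fixed to the stand, 20 mm from the sleeve's axis and 112 mm up, about where the pawl's nose takes the tooth. The steel pawl hangs on a bracket clamped to the sleeve through slotted holes: its true height is up to 6 mm above or below this point and is not measured. A rising tooth swings the pawl out; then it falls in by its weight. It holds the bar only against going down
- pawl (a joint): Angle of the stand's gravity pawl on its pin, rad: 0 home, its nose in as far as its stop; a tooth going up swings it out to about 0.35. The pawl is steel, 12 mm wide: a shank leaning from the pin in and up to a nose with a level top face 11 mm long, and a release lever that juts out 48 mm to the stand's +x
- bar: The stand's toothed bar, dark steel, 0.6 to 0.8 kg; core 26 x 30 mm (x, y), 170 mm high. Origin: centre of its lower end, which at first rests on the bench; axes as the stand's. Teeth every 25 mm on its +x face: it locks with its lower end 10, 35, 60, 85 or 110 mm above the bench, all shifted by the pawl's unknown -6 to +6 mm. The pawl drops in when the bar is 5 to 7 mm above its true locked height
- saddle (a point): Middle of the stand's saddle, on its bearing face, 182 mm above the bar's lower end; axes as the bar's. The saddle is a plate 74 x 30 x 12 mm (x, y, z), this its top, with an upturned lip 17 mm high at each x end. Plate and core are flush, so amid the lips the bar can be gripped across its 30 mm (along y), from the saddle's top to 25 mm below it, clear of the sleeve
- jack: The screw jack, already set; to be left alone. Blue-painted cast bell base 140 mm across and 130 mm high, 3.6 kg, out of which stands a threaded steel spindle with a dark head and a flat round cap 60 mm across. Origin: centre of the underside
- jack_top (a point): Middle of the jack cap's flat top: the height to match, 206 to 276 mm above the bench
- castor: Loose swivel castor, 102 mm high, its plate 85 x 65 mm down on the bench; origin: centre of the plate's underside
- spanner: Loose steel spanner 190 mm long, lying flat; origin under its middle
- bin: Small blue open bin 100 x 150 x 70 mm with bolts in it; origin: centre of its underside
There are look-alikes about, which are no part of the job. Of the things that look like the bar, the middle-sized one is meant.

How it is judged:
By the outcome, as a careful person would: the job done as asked, in the order asked, and still so for the second after the job is handed in, with the robot touching nothing.
It also fails if it takes over 54 s, if anything falls off the work surface, if the arm or the gripper's body presses on something with over 40 N, if the wrist force passes 120 N, or if a joint passes its speed limit or range.

## Working session

There is one attempt and no reset: what is moved stays moved. The work goes in short steps, Python scripts to look and compute and a tool call to move; the robot and the scene stay as the last step left them, time stands still between calls to the robot, and variables do not carry over. Pictures are saved under pics/ and viewed, and the job is handed in when it is done.

Besides the shell and the picture viewer there is one more tool, called as name(argument=value, ...) on one line, values as JSON. apply_moves: Moves the arm, as the interface text tells. Scaled input: -1 to 1 covers 120 mm each way for a shift and 4 degrees each way for a turn. Its arguments: {"type":"object","properties":{"moves":{"type":"string"},"force":{"type":"number"}},"required":["moves"]}

```bash
mkdir -p pics; cat > h.py <<'E'
import numpy as np, cv2
from station import bot, imaging, nets
def save(p,n): 
    cv2.imwrite('pics/'+n+'.png', cv2.cvtColor(p['image'],cv2.COLOR_RGB2BGR))
def ray(p,uv):
    V=np.array(p['view']);R=V[:3,:3];t=V[:3,3]
    d=R.T@np.array([(uv[0]-p['cx'])/p['fx'],(uv[1]-p['cy'])/p['fy'],1]);o=-R.T@t
    return o,d
def atz(p,uv,z):
    o,d=ray(p,uv);return o+d*(z-o[2])/d[2]
def proj(p,X):
    V=np.array(p['view']);c=V[:3,:3]@np.array(X)+V[:3,3]
    return np.array([p['fx']*c[0]/c[2]+p['cx'],p['fy']*c[1]/c[2]+p['cy']])
def tri(p1,u1,p2,u2):
    o1,d1=ray(p1,u1);o2,d2=ray(p2,u2);d1/=np.linalg.norm(d1);d2/=np.linalg.norm(d2)
    s=np.linalg.lstsq(np.c_[d1,-d2],o2-o1,rcond=None)[0]
    a=o1+s[0]*d1;b=o2+s[1]*d2
    return (a+b)/2,np.linalg.norm(a-b)
E
python3 - <<'E'
from h import *
o=bot.get_obs();print({k:np.round(v,4) for k,v in o.items()})
for n in ['scene','top']:
    p=imaging.read_camera(n);save(p,n+'0')
    print(n,p['shot'],p['fx'],np.round(p['view'],3).tolist())
    for k in ['stand','sleeve_top','bar','saddle','jack','jack_top','castor','spanner','bin','pawl_place']:
        print(k,[(np.round(r['location'],1).tolist(),round(r['score'],2)) for r in nets.spot_point(p,k)][:5], [(np.round(r['rect']).tolist(),round(r['score'],2)) for r in nets.spot_in(p,k)][:4] if k in('bar','jack','stand') else '')
E
```

```text
{'t': np.float64(0.0), 'q': array([-1.3491,  0.4778,  0.0223,  1.5564, -0.0115,  1.1093, -0.0831]), 'joint_vel': array([-0.0019, -0.0005, -0.0016, -0.0031, -0.0018,  0.0019,  0.0009]), 'joint_torque': array([ 1.40000e-03, -5.96474e+01,  1.60890e+00, -2.81189e+01,
        1.25000e-02,  9.30000e-03, -0.00000e+00]), 'eef_pos': array([0.2184, 0.6381, 0.2303]), 'tool_rot': array([ 6.000e-04,  8.136e-01,  5.814e-01, -7.000e-04]), 'contact_force': array([ 0.5958, -0.5383, -0.0798]), 'torque': array([0.0139, 0.0407, 0.0099]), 'gripper_width': np.float64(1.0001)}
scene 1 418.41644296404303 [[-0.758, 0.652, 0.023, 0.335], [0.384, 0.475, -0.792, -0.122], [-0.527, -0.591, -0.61, 1.379], [0.0, 0.0, 0.0, 1.0]]
stand [([320.4, 283.1], 0.89)] [([272.0, 232.0, 369.0, 325.0], 0.71)]
sleeve_top [([324.6, 234.6], 0.6)] 
bar [([366.8, 248.4], 0.88), ([325.8, 284.9], 0.87), ([401.3, 345.2], 0.7)] [([390.0, 240.0, 468.0, 353.0], 0.93), ([364.0, 198.0, 388.0, 252.0], 0.9), ([315.0, 208.0, 343.0, 290.0], 0.57), ([194.0, 117.0, 244.0, 223.0], 0.18)]
saddle [([330.9, 225.6], 0.91), ([376.4, 201.9], 0.83), ([42
[... 529 characters left out ...]
[([221.7, 244.3], 0.62)] [([175.0, 198.0, 266.0, 289.0], 0.74)]
sleeve_top [([209.3, 235.1], 0.67), ([208.7, 229.2], 0.3)] 
bar [([133.1, 252.0], 0.9), ([217.1, 243.5], 0.78), ([232.2, 321.3], 0.76)] [([52.0, 207.0, 142.0, 267.0], 0.9), ([190.0, 210.0, 222.0, 249.0], 0.75), ([210.0, 308.0, 238.0, 340.0], 0.56)]
saddle [([220.4, 325.8], 0.98), ([205.6, 231.0], 0.72), ([84.8, 236.7], 0.62), ([207.4, 228.5], 0.53)] 
jack [([386.1, 228.1], 0.95)] [([354.0, 186.0, 438.0, 253.0], 0.95)]
jack_top [([419.7, 203.6], 0.72), ([388.9, 138.7], 0.45)] 
castor [([281.5, 145.5], 0.96)] 
spanner [([312.1, 258.8], 0.92), ([384.9, 227.3], 0.56)] 
bin [([386.5, 138.8], 0.97)] 
pawl_place [([208.7, 225.9], 0.8)]
```

View pics/scene0.png

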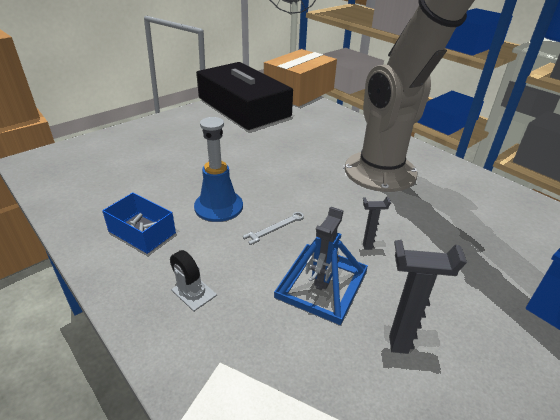

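View pics/top0.png

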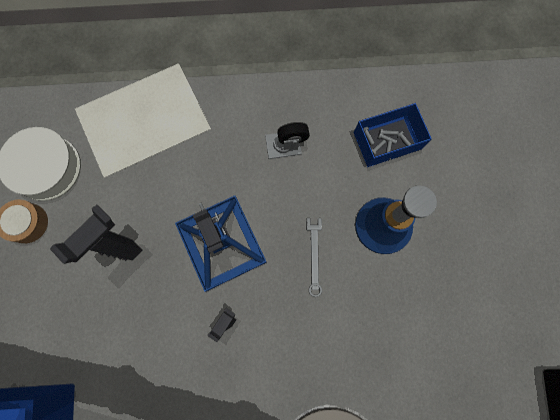

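```bash
python3 - <<'E'
from h import *
s=imaging.read_camera('scene');t=imaging.read_camera('top')
for n in ['scene','top']:
    p={'scene':s,'top':t}[n]; im=cv2.cvtColor(p['image'],cv2.COLOR_RGB2BGR)
    a=im[190:335,260:400] if n=='scene' else im[190:300,160:300]
    b=im[100:230,180:260] if n=='scene' else im[170:270,340:450]
    cv2.imwrite(f'pics/c_{n}.png',np.hstack([cv2.resize(x,(int(x.shape[1]*560/x.shape[0])//2*1,280)) if 0 else cv2.resize(x,(390,400),interpolation=cv2.INTER_CUBIC) for x in (a,b)]))
d=dict(stand=((320.4,283.1),(221.7,244.3)),sleeve=((324.6,234.6),(209.3,235.1)),saddle=((330.9,225.6),(205.6,231)),jt=((212.4,121.5),(419.7,203.6)),jack=((218.9,206.3),(386.1,228.1)),pawl=((318.9,252.8),(208.7,225.9)))
for k,(a,b) in d.items():
    print(k,[np.round(x,4) for x in tri(s,a,t,b)])
for k in ['stand']: print(atz(s,d[k][0],0),atz(t,d[k][1],0))
print(s['image'][228:0:-200,0].shape)
E
```

```text
stand [array([ 0.5004,  0.2212, -0.0016]), np.float64(0.0035)]
sleeve [array([0.5029, 0.2232, 0.1523]), np.float64(0.0107)]
saddle [array([0.5032, 0.2298, 0.1824]), np.float64(0.0008)]
jt [array([ 0.5174, -0.1743,  0.2659]), np.float64(0.0029)]
jack [array([ 0.5152, -0.1831, -0.0063]), np.float64(0.0013)]
pawl [array([0.5269, 0.2309, 0.1194]), np.float64(0.0066)]
[0.50270162 0.2208825  0.        ] [0.49906452 0.22231859 0.        ]
(2, 3)
```

The scene view shows the blue stand at about (320,283) with the middle-sized bar inside it. The tall and small free bars at (401,345) and (370,248) are look-alikes. The jack cap is at (212,122) in scene and (420,203) in top.

View pics/c_scene.png

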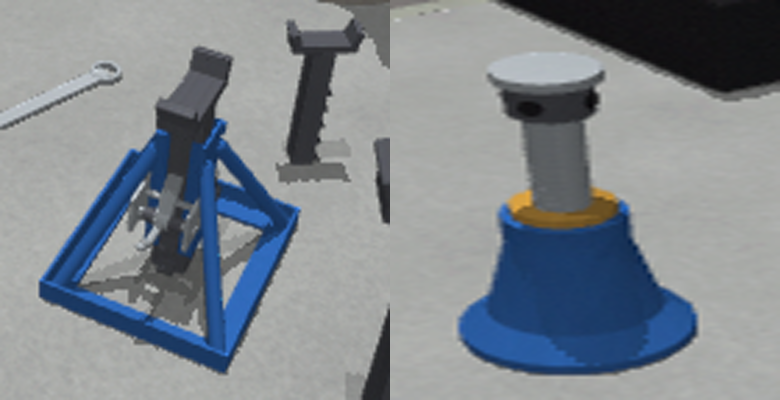

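View pics/c_top.png

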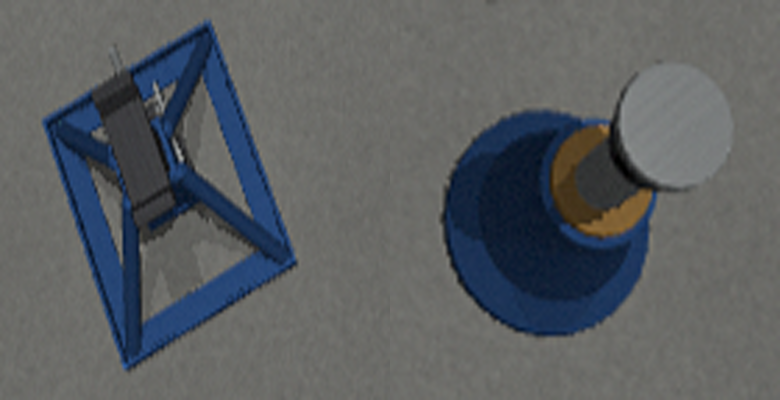

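```bash
cat >> h.py <<'E'
from scipy.spatial.transform import Rotation as Rn
def wrist():
    o=bot.get_obs();p=imaging.read_camera('wrist')
    q=o['tool_rot'];T=np.eye(4);T[:3,:3]=Rn.from_quat([q[1],q[2],q[3],q[0]]).as_matrix();T[:3,3]=o['eef_pos']
    p['view']=np.linalg.inv(T@np.array(p['mount']));return p,o
E
python3 - <<'E'
from h import *
w,o=wrist();save(w,'w0');print(np.round(w['mount'],3).tolist(),w['fx'])
s=imaging.read_camera('scene');t=imaging.read_camera('top')
# cap edge fit: outline of jack; render overlays
from scipy.optimize import minimize
def ell(p,c,r=0.03):
    a=np.linspace(0,2*np.pi,60)
    return np.array([proj(p,[c[0]+r*np.cos(x),c[1]+r*np.sin(x),c[2]]) for x in a])
c=[0.5165,-0.177,0.2659]
for z in (.256,.266,.276):
  for p,n in((s,'s'),(t,'t')):
    e=ell(p,[c[0],c[1],z]);print(n,z,np.round([e.min(0),e.max(0)],1).tolist())
g=cv2.cvtColor(s['image'],cv2.COLOR_RGB2GRAY);print(g[110:136,212]);print(g[122,192:232])
g=cv2.cvtColor(t['image'],cv2.COLOR_RGB2GRAY);print(g[204,395:442]);print(g[180:225,420])
E
```

```text
[[1.0, -0.001, 0.0, 0.001], [0.001, 0.947, 0.322, -0.083], [-0.001, -0.322, 0.947, -0.143], [0.0, 0.0, 0.0, 1.0]] 363.0799150425106
s 0.256 [[200.9, 119.6], [224.9, 130.4]]
t 0.256 [[403.5, 188.8], [436.3, 220.6]]
s 0.266 [[200.5, 116.0], [224.7, 126.7]]
t 0.266 [[405.2, 187.4], [438.4, 219.6]]
s 0.276 [[200.2, 112.4], [224.5, 122.9]]
t 0.276 [[406.9, 185.9], [440.5, 218.6]]
[168 168 167 169 169 169 170 185 185 185 184 187 186 186 188 187 186 133
  99  98  82  47  49  48  48  48]
[168 169 170 169 170 169 168 169 186 188 188 187 186 185 185 186 186 187
 184 184 186 185 184 186 186 186 186 186 186 185 186 159 168 170 171 170
 170 172 174 173]
[ 70  67  68  70  69  67  49  15  31  40 102 130 127 125 128 132 130 129
 127 127 125 127 129 128 126 126 124 122 123 126 124 123 121 123 124 122
 125 121 124 125 124 115 106 110 107 109 110]
[106 108 109 108 111 112 123 126 124 123 124 126 126 123 120 122 127 128
 124 124 124 125 127 125 126 125 124 126 127 128 126 126 127 126 130 129
 117  64  95 112 112 109 107 110 113]
```

```bash
python3 - <<'E'
from h import *
from scipy.optimize import least_squares
s=imaging.read_camera('scene');t=imaging.read_camera('top')
# cap
def mask(p,box,lo,seed):
    g=cv2.cvtColor(p['image'],cv2.COLOR_RGB2GRAY).astype(np.uint8);im=p['image'].astype(int)
    x0,y0,x1,y1=box
    m=np.zeros(g.shape,np.uint8)
    ok=(g>lo)&(abs(im[...,0]-im[...,2])<30);m[y0:y1,x0:x1]=ok[y0:y1,x0:x1]
    n,l,st,ce=cv2.connectedComponentsWithStats(m)
    k=l[seed[1],seed[0]];return l==k,st[k],ce[k]
ms=mask(s,(195,110,230,135),176,(212,122));mt=mask(t,(395,175,445,225),117,(420,203))
print(ms[1:],mt[1:])
def poly(p,c,r=.03):
    a=np.linspace(0,2*np.pi,80);return np.array([proj(p,[c[0]+r*np.cos(x),c[1]+r*np.sin(x),c[2]]) for x in a])
def stats(pl):
    M=cv2.moments(pl.astype(np.float32).reshape(-1,1,2));return np.array([M['m10']/M['m00'],M['m01']/M['m00']])
f=lambda c:np.r_[stats(poly(s,c))-ms[2],stats(poly(t,c))-mt[2]]
r=least_squares(f,[.517,-.175,.266]);print('cap',r.x,r.fun)
# frame yaw
im=t['image'].astype(int)
bl=((im[...,2]-im[...,0])>40).astype(np.uint8)
n,l,st,ce=cv2.connectedComponentsWithStats(bl[190:300,165:280])
k=1+np.argmax(st[1:,4]);ys,xs=np.where(l==k);pts=np.c_[xs+165,ys+190].astype(np.float32)
h=cv2.convexHull(pts)[:,0];rc=cv2.minAreaRect(pts);print(rc);ap=cv2.approxPolyDP(h.reshape(-1,1,2),4,True)[:,0];print(ap)
for z in(0,.012):print(np.round([atz(t,u,z)[:2] for u in ap],4).tolist())
for i in range(len(ap)):
    a=atz(t,ap[i],0.01);b=atz(t,ap[(i+1)%len(ap)],.01);d=b-a;print(np.linalg.norm(d),np.degrees(np.arctan2(d[1],d[0])))
E
```

```text
(array([200, 117,  23,  10, 185], dtype=int32), array([211.24324324, 121.47567568])) (array([405, 186,  32,  31, 755], dtype=int32), array([420.28874172, 200.70860927]))
cap [ 0.52160874 -0.17442069  0.26796633] [ 0.17306206  0.07529238  0.07706634 -0.11766058]
((219.62435913085938, 243.0194854736328), (74.87173461914062, 68.72554779052734), 65.224853515625)
[[265. 262.]
 [204. 291.]
 [175. 223.]
 [235. 196.]]
[[0.45, 0.1194], [0.3903, 0.2676], [0.5586, 0.3354], [0.6181, 0.1855]]
[[0.449, 0.1191], [0.39, 0.2655], [0.5562, 0.3324], [0.6151, 0.1844]]
0.1581463378717016 111.930204520968
0.17953083665978273 21.928434706048
0.15964432949368607 -68.33110055349695
0.1788090672502936 -158.55104747563115
```

View pics/w0.png

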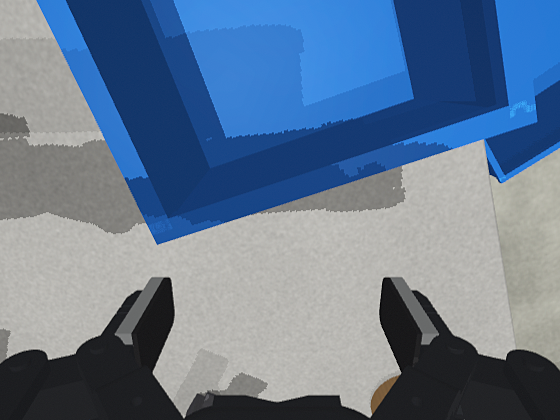

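```bash
python3 - <<'E'
from h import *
s=imaging.read_camera('scene');t=imaging.read_camera('top')
print(tri(s,(428.6,258.2),t,(84.8,236.7)))
print(tri(s,(376.4,201.9),t,(220.4,325.8)))
E
```

```text
(array([0.49533846, 0.44118924, 0.24371369]), np.float64(0.0017057985986021324))
(array([0.31802624, 0.20993848, 0.14521269]), np.float64(0.001973322388748148))
```

apply_moves(moves="-1 0 0 -0.3 0 0 -1;-1 0 0 -0.3 0 0 -1;-1 0 0 -0.3 0 0 -1;-1 0 0 -0.3 0 0 -1;-1 0 0 -0.2 0 0 -1;-1 0 0 0 0 0 -1;-1 0 0 0 0 0 -1;-1 0 0 0 0 0 -1;-1 0 0 0 0 0 -1;-1 0 0 0 0 0 -1;-1 0 0 0 0 0 -0.17")

```text
t: 2.77
eef_pos: [0.2187, 0.6385, 0.3993]
tool_rot: [-0.0, 0.56, 0.829, -0.0]
contact_force: [1.0, -0.4, -0.7]
gripper_width: 0.997
```

apply_moves(moves="-1 -0.3 0.07 0 0 0 0;-1 -0.3 0.07 0 0 0 0;-1 -0.3 0.07 0 0 0 0;-1 -0.3 0.07 0 0 0 0;-1 -0.3 0.07 0 0 0 0;-1 -0.3 0.07 0 0 0 0;-1 -0.3 0.07 0 0 0 0;-1 -0.3 0.07 0 0 0 0;-1 -0.3 0.07 0 0 0 0;-1 -0.3 0.07 0 0 0 0;-1 -0.3 0.07 0 0 0 0;-1 -0.3 0.07 0 0 0 0")

```text
t: 3.77
eef_pos: [0.4732, 0.2732, 0.3996]
tool_rot: [0.0, 0.562, 0.827, 0.0]
contact_force: [0.5, 0.3, 0.3]
gripper_width: 0.999
```

apply_moves(moves="-1 -0.3 0.07 0 0 0 0;-1 -0.15 0.02 0 0 0 0;-1 0 0 0 0 0 0;-1 0 0 0 0 0 0")

```text
t: 4.1
eef_pos: [0.503, 0.2278, 0.3994]
tool_rot: [-0.0, 0.562, 0.827, 0.0]
contact_force: [-0.1, -0.0, 0.3]
gripper_width: 1.0
```

```bash
python3 - <<'E'
from h import *
w,o=wrist();save(w,'w1');print(o['eef_pos'],o['tool_rot'],o['contact_force'],w['image'].shape)
for n in ['saddle','sleeve_top','pawl_place','bar']:
    r=nets.spot_point(w,n);print(n,[(np.round(a['location'],1),round(a['score'],2)) for a in r])
    z=dict(saddle=.182,sleeve_top=.15,pawl_place=.112,bar=0)[n]
    for a in r[:2]:print(atz(w,a['location'],z))
E
```

```text
[0.50300673 0.22775952 0.39943034] [-6.67938146e-05  5.62438856e-01  8.26838858e-01  1.79902487e-04] [-0.06431322 -0.01988505  0.32787894] (420, 560, 3)
saddle [(array([494.2, 266.2]), 0.92), (array([270.9, 165.4]), 0.79)]
[0.51762931 0.49516006 0.182     ]
[0.50223083 0.22235265 0.182     ]
sleeve_top []
pawl_place []
bar [(array([406.4, 189.5]), 0.79), (array([315.2,   6.6]), 0.71)]
[0.49905866 0.44481896 0.        ]
[0.31871175 0.21173833 0.        ]
```

View pics/w1.png

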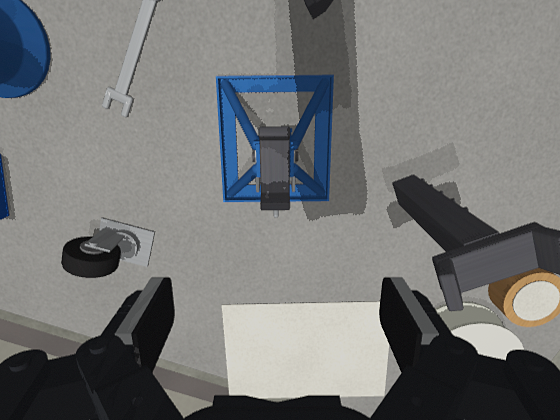

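```bash
python3 - <<'E'
from h import *
w,o=wrist();im=w['image'];g=cv2.cvtColor(im,cv2.COLOR_RGB2GRAY)
cv2.imwrite('pics/w1c.png',cv2.resize(cv2.cvtColor(im,cv2.COLOR_RGB2BGR)[65:220,210:345],None,fx=4.4,fy=3.8,interpolation=cv2.INTER_NEAREST))
for r in (130,136,145,155,165,175,185,195,205):print(r,g[r,250:300])
print(g[120:215,275])
E
```

```text
130 [ 59  50  71 128 164 126  60  77  79  79  79  79  78  78  78  77  78  77
  77  77  77  78  78  77  78  78  78  77  78  78  77  78  78  77  78  81
  66  37  46  48  79  90  54  36  41  44  43  45  44  45]
136 [71 69 67 59 51 42 52 70 70 69 57 70 69 69 69 69 70 69 70 68 68 60 69 68
 68 66 52 69 66 67 65 66 66 66 66 67 52 33 38 42 42 62 64 60 43 45 45 46
 42 40]
145 [82 95 96 84 99 96 98 62 79 84 80 81 82 83 83 82 81 81 80 81 81 82 82 81
 81 82 82 82 79 79 77 81 82 81 82 79 63 45 45 48 87 70 77 58 43 40 40 84
 85 83]
155 [ 77  81  82 170  88  94  96  68  91 100  96  93  92  95  98  98  94  93
  93  96  95  96  95  94  94  95  95  95  92  88  86  78  79  80  81  76
  59  37  61  55  58  90 120  33  42  51 101 102  80  81]
165 [ 97  72  64  71  98  96  96  68  86  99  95  94  94  96  97  97  94  91
  91  96  95  94  94  93  94  95  95  93  92  90  89  92  95  93  95  89
  63  38  64  93 101  44  41  46  55  76 103 100 101  96]
175 [ 64  49  60  56  88  97  95  73  86  98  94  93  93  96  96  96  95  91
  91  92  93  95  94  93  93  95  94  91  93  90  89  93  92  93  94  86
  61  46  
[... 308 characters left out ...]
 42 60 55 44 43 43 43 44
 44 44 44 44 44 45 45 44 45 44 44 38 43 91 87 86 95 85 85 86 86 87 97 96
 86 88]
205 [149 144 145 147 146 155 162  93  40  53  53  54  55  54  54  55  54  54
  53  53  54  54  53  53  53  54  54  53  54  54  54  52  54  53  54  48
  50 127 148 146 148 150 154 153 152 150 149 148 147 147]
[134 135 135 135 136 141 110  69  71  77  78  79  81  83  87  81  66  47
  41  39  56  79  83  83  83  82  81  83  81  80  78  91  96  95  95  95
  95  95  95  94  94  94  95  95  95  95  95  96  95  95  96  95  95  95
  95  95  94  95  94  96  97  69  57  61  61  62  61  61  60  61  60  62
  58  48  42  44  44  44  44  44  43  45  46  54  55  54  54  54  54  49
  71 109 115 112 110]
```

View pics/w1c.png

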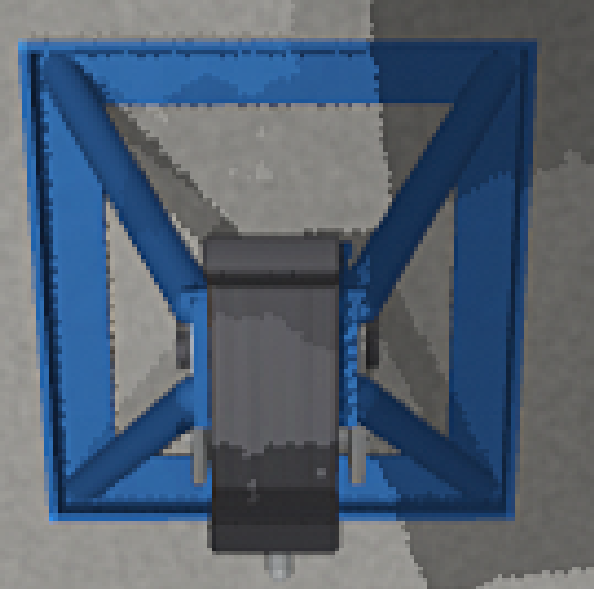

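```bash
python3 - <<'E'
from h import *
w,o=wrist()
th=np.radians(21.8);ex=np.array([np.cos(th),np.sin(th),0]);ey=np.array([-np.sin(th),np.cos(th),0])
A=lambda uv,z:atz(w,uv,z)
print('y edges',[ (A((257.4,r),.182)+A((286.2,r),.182))/2 for r in (160,170)], np.linalg.norm(A((257.4,165),.182)-A((286.2,165),.182)))
for c,r,z in((272,210,.199),(272,126.5,.170),(272,126.5,.199)):
    P=A((c,r),z);print(r,z,P,P@ex,P@ey)
# frame corners
cs=[(217,75),(334,75),(221.5,201.5),(328,201.5)]
for z in(0,.012,):
    P=np.array([A(c,z) for c in cs]);print(z,P.mean(0),np.linalg.norm(P[0]-P[1]),np.linalg.norm(P[0]-P[2]),np.degrees(np.arctan2(*(P[2]-P[0])[1::-1])),np.degrees(np.arctan2(*(P[3]-P[1])[1::-1])))
for P0 in ([.5035,.2225],):
  for x in(-37,37):
    for z in(.170,.182,.199):print(x,z,proj(w,np.r_[P0,0]+ex*x/1000+[0,0,z]))
E
```

```text
y edges [array([0.49565046, 0.22340216, 0.182     ]), array([0.50520712, 0.2271918 , 0.182     ])] 0.029094249348182173
210 0.199 [0.53949776 0.24119713 0.199     ] 0.5904888786952983 0.023596002204825106
126.5 0.17 [0.46610244 0.21176521 0.17      ] 0.511412295710393 0.02352554753417954
126.5 0.199 [0.46291053 0.21081131 0.199     ] 0.5080944055907317 0.023825235154825153
0 [ 5.03891490e-01  2.29918562e-01 -2.77555756e-17] 0.1644777764397402 0.1871294384760085 21.003222551173376 21.913030959254307
0.012 [0.50214866 0.22924596 0.012     ] 0.16083923602751882 0.1829898030860523 21.003222551173376 21.913030959254293
-37 0.17 [268.12310596 128.21722899]
-37 0.182 [267.87645426 129.69819922]
-37 0.199 [267.49877048 131.96592504]
37 0.17 [268.55164794 198.04728077]
37 0.182 [268.33336938 201.52551257]
37 0.199 [268.00077762 206.82530558]
```

apply_moves(moves="-1 0 0 0.3 0 0 0;-1 0 0 0.3 0 0 0;-1 0 0 0.3 0 0 0;-1 0 0 0.25 0 0 0;-1 0 0 0.15 0 0 0;-1 0 0 0.05 0 0 0;-1 0 0 0 0 0 0")

```text
t: 5.03
eef_pos: [0.5016, 0.2288, 0.2359]
tool_rot: [-0.001, 0.56, 0.828, -0.001]
contact_force: [0.1, -0.9, 0.4]
gripper_width: 0.998
```

```bash
python3 - <<'E'
from h import *
w,o=wrist();save(w,'w2');im=w['image'];g=cv2.cvtColor(im,cv2.COLOR_RGB2GRAY);print(o['eef_pos'])
for r in range(180,320,20):print(r,g[r,235:310])
print(g[130:330,270])
print([proj(w,np.array(o['eef_pos'])*[1,1,0]+[0,0,z]) for z in(.15,.182,.199)])
E
```

```text
[0.50161405 0.22876997 0.2359442 ]
180 [ 75  76  46  46  42  41  59  86  93 101 100 100  99 100  99 100 100 100
  99 100 100 100  99  99  98  99  99  99  98  98  98  97  99  97  97  99
  98  47  54  56  57  57  58  57  57  57  58  57  57  57  57  57  56  58
  57  57  57  57  57  57  58  55  52  44  45  45  45  45  45  46  45  50
  52  53  49]
200 [151 153 154  86  92  57  96  94  91  77  70  85  92  94  92  91  90  89
  89  91  93  94  93  93  91  91  90  90  89  89  89  91  93  97  98  49
  52  53  54  53  52  54  54  53  54  54  52  52  52  53  52  53  52  55
  54  52  52  54  54  51  50  46  56  55  56  55  54  73  90  47  48  47
  66 123 114]
220 [52 59 62 62 65 66 68 70 70 69 55 82 86 92 94 89 89 88 89 89 90 92 92 92
 93 90 89 88 89 88 89 89 93 95 49 53 55 53 53 54 53 55 53 54 53 54 53 53
 51 52 52 53 53 55 52 53 53 54 53 52 49 47 57 55 55 55 55 60 68 65 64 63
 59 55 49]
240 [ 96  93  93  99  98  96  89  87 119 199 194  66  54  64  69  67  66  69
 111 107 108 109  63  68  70  58  52  53  53  52  53  52  54  53  55  54
  54  54  53  54  53  54  53  54  55  54  53  53  53  52  52 
[... 1253 characters left out ...]
 48  46  53  52  51  49  50  51  52  52  55  53  53  52  51  49  50
  51  53  53  54  54  54  54  53  54  53  53  54  54  55  52  51  51  51
  53  53  54  54  54  54  54  54  54  54  55  53  54  53  54  53  54  54
  55  55  54  54  54  53  53  52  65  69  68  69  68  68  68  67  66  68
  67  68  67  68  69  67  67  69  67  68  67  68  68  67  69  64  52  51
  50  51  51  51  52  52  51  50  52  50  50  52  51  51  50  51  52  54
  51  53  57  65  65  62  62  62  62  61  62  60  45 160 172 166 166 164
 166 168 167 164 164 161 161 162 161 161 162 165 164 161 164 168 168 168
 169 169]
[array([275.57568712, 212.47908901]), array([275.49274163, 230.86959025]), array([275.43830502, 242.93916306])]
```

View pics/w2.png

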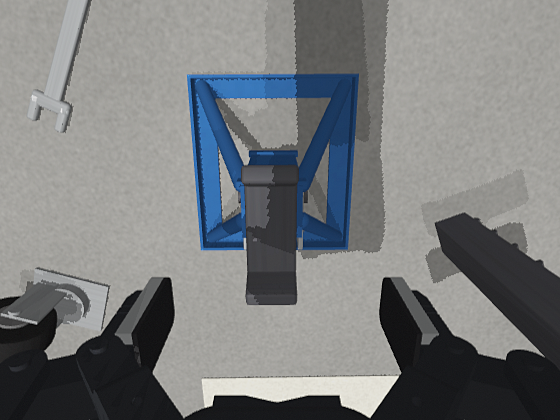

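apply_moves(moves="-1 -0.025 0 0 0 0 0;-1 0 0 0.2 0 0 0;-1 0 0 0.2 0 0 0;-1 0 0 0.15 0 0 0;-1 0 0 0.09 0 0 0;-1 0 0 0.04 0 0 0;-1 0 0 0 0 0 0")

```text
t: 5.67
eef_pos: [0.504, 0.2261, 0.1559]
tool_rot: [0.0, 0.561, 0.828, 0.0]
contact_force: [0.7, -0.0, 1.0]
gripper_width: 0.999
```

```bash
python3 - <<'E'
from h import *
w,o=wrist();save(w,'w3');im=w['image'];g=cv2.cvtColor(im,cv2.COLOR_RGB2GRAY);print(o['eef_pos'],o['contact_force'])
for r in range(220,400,30):
    d=np.abs(np.diff(g[r].astype(int)));print(r,[(i,d[i]) for i in np.where(d>25)[0] if 180<i<380])
print([proj(w,np.array(o['eef_pos'])*[1,1,0]+[0,0,z]) for z in(.15,.182,.199)])
E
```

```text
[0.50396584 0.2260526  0.15587804] [ 0.65149985 -0.00377409  1.00918793]
220 [(np.int64(182), np.int64(37)), (np.int64(183), np.int64(41)), (np.int64(189), np.int64(43)), (np.int64(209), np.int64(36)), (np.int64(210), np.int64(59)), (np.int64(211), np.int64(46)), (np.int64(219), np.int64(65)), (np.int64(220), np.int64(59)), (np.int64(226), np.int64(35)), (np.int64(228), np.int64(27)), (np.int64(254), np.int64(33)), (np.int64(332), np.int64(45)), (np.int64(342), np.int64(86)), (np.int64(343), np.int64(45)), (np.int64(365), np.int64(26)), (np.int64(370), np.int64(26)), (np.int64(373), np.int64(31)), (np.int64(374), np.int64(30))]
250 [(np.int64(182), np.int64(68)), (np.int64(185), np.int64(43)), (np.int64(186), np.int64(36)), (np.int64(193), np.int64(42)), (np.int64(211), np.int64(33)), (np.int64(213), np.int64(32)), (np.int64(234), np.int64(29)), (np.int64(238), np.int64(35)), (np.int64(321), np.int64(56)), (np.int64(340), np.int64(45)), (np.int64(371), np.int64(58))]
280 [(np.int64(185), np.int64(64)), (np.int64(188), np.int64(67)), (np.int64(236), np.int64(45)), (np.int64(238), np.int64(46)), (np.int64(365), np.int64(27)), (np.int64(368), np.int64(87)), (np.int64(372), np.int64(43))]
310 [(np.int64(237), np.int64(124)), (np.int64(315), np.int64(108)), (np.int64(378), np.int64(146)), (np.int64(379), np.int64(45))]
340 [(np.int64(238), np.int64(123)), (np.int64(239), np.int64(27)), (np.int64(314), np.int64(108))]
370 [(np.int64(239), np.int64(111)), (np.int64(240), np.int64(27)), (np.int64(313), np.int64(63)), (np.int64(314), np.int64(85))]
[array([275.30481771, 270.94530987]), array([275.16102121, 312.60527639]), array([275.05545196, 343.19024554])]
```

View pics/w3.png

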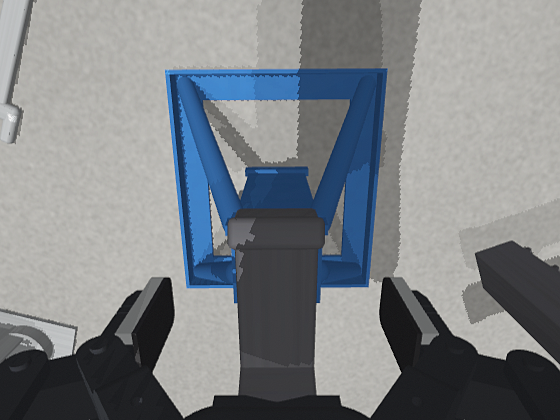

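apply_moves(moves="-0.4 0 0 0.016 0 0 0;0 0 0 0 0 0 0;0.1 0 0 0 0 0 0;0.1 0 0 0 0 0 0;0.3 0 0 0 0 0 0;0.3 0 0 0 0 0 0;0.4 0 0 0 0 0 0;0.5 0 0 0 0 0 0;1 0 0 0 0 0 0;1 0 0 0 0 0 0;1 0 0 0 0 0 0", force=60)

```text
t: 6.63
eef_pos: [0.5042, 0.2261, 0.1543]
tool_rot: [0.0, 0.561, 0.828, 0.0]
contact_force: [-0.1, -0.6, 5.5]
gripper_width: 0.337
```

```bash
python3 - <<'E'
from h import *
w,o=wrist();save(w,'w4');print(o['eef_pos'],o['contact_force'],o['torque'],o['gripper_width']*85)
s=imaging.read_camera('scene');cv2.imwrite('pics/s4.png',cv2.resize(cv2.cvtColor(s['image'],cv2.COLOR_RGB2BGR)[150:340,240:420],None,fx=3,fy=3))
E
```

```text
[0.50418783 0.22608519 0.15434946] [-0.12829641 -0.55208886  5.50394906] [-0.22523053  0.15071017  0.03020043] 28.652508394839668
```

View pics/w4.png

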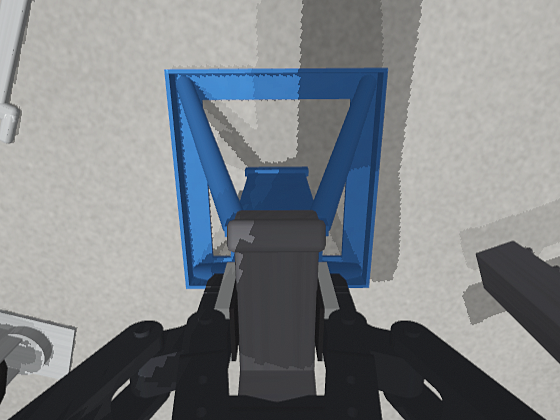

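View pics/s4.png

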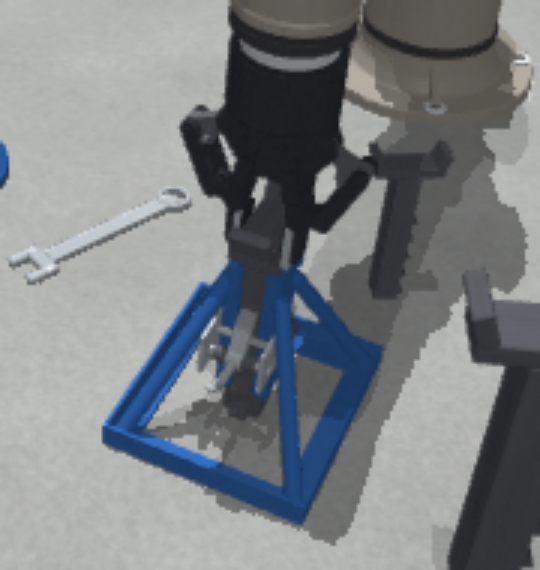

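apply_moves(moves="1 0 0 -0.01 0 0 0;1 0 0 -0.02 0 0 0;1 0 0 -0.03 0 0 0;1 0 0 -0.04 0 0 0;1 0 0 -0.04 0 0 0;1 0 0 -0.04 0 0 0;1 0 0 -0.04 0 0 0;1 0 0 -0.04 0 0 0;1 0 0 -0.04 0 0 0;1 0 0 -0.03 0 0 0;1 0 0 -0.02 0 0 0;1 0 0 0 0 0 0")

```text
t: 7.73
eef_pos: [0.5028, 0.2255, 0.1958]
tool_rot: [-0.001, 0.561, 0.828, -0.001]
contact_force: [-1.6, -0.5, -5.3]
gripper_width: 0.343
```

```bash
python3 - <<'E'
from h import *
w,o=wrist();save(w,'w5');print(o['eef_pos'],o['contact_force'],o['torque'],o['gripper_width']*85)
s=imaging.read_camera('scene');cv2.imwrite('pics/s5.png',cv2.resize(cv2.cvtColor(s['image'],cv2.COLOR_RGB2BGR)[150:340,240:420],None,fx=3,fy=3))
E
```

```text
[0.50279509 0.22553848 0.19575927] [-1.55244505 -0.5025687  -5.30509909] [-0.15556073  0.32851985  0.09262068] 29.162250760579678
```

View pics/w5.png

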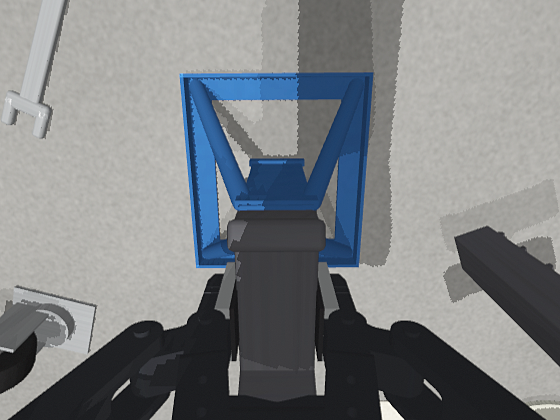

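View pics/s5.png

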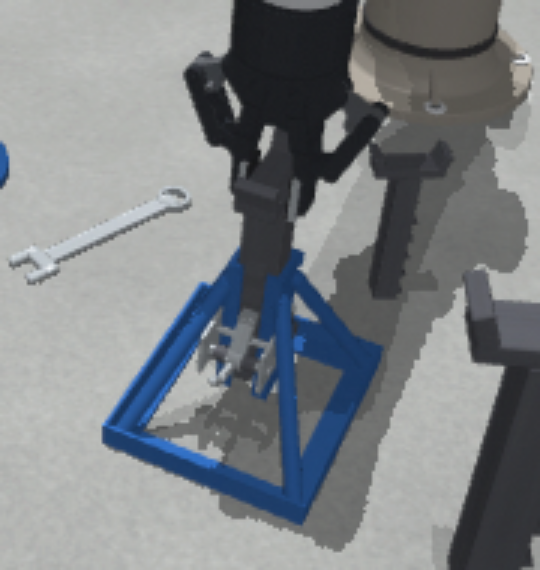

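apply_moves(moves="1 0 0 -0.015 0 0 0;1 0 0 -0.03 0 0 0;1 0 0 -0.05 0 0 0;1 0 0 -0.06 0 0 0;1 0 0 -0.06 0 0 0;1 0 0 -0.06 0 0 0;1 0 0 -0.06 0 0 0;1 0 0 -0.06 0 0 0;1 0 0 -0.05 0 0 0;1 0 0 -0.03 0 0 0;1 0 0 -0.02 0 0 0;1 0 0 0 0 0 0")

```text
t: 8.83
eef_pos: [0.5043, 0.2262, 0.2567]
tool_rot: [0.0, 0.561, 0.828, 0.001]
contact_force: [-3.1, -1.1, -2.6]
gripper_width: 0.34
```

apply_moves(moves="1 0 0 0 0 0 0;1 0 0 0 0 0 0")

```text
t: 9.0
eef_pos: [0.5044, 0.2262, 0.2564]
tool_rot: [0.0, 0.561, 0.828, 0.001]
contact_force: [-1.8, -2.4, -5.1]
gripper_width: 0.339
```

```bash
python3 - <<'E'
from h import *
w,o=wrist();save(w,'w6');print(o['eef_pos'],o['contact_force'],o['torque'],o['gripper_width']*85)
s=imaging.read_camera('scene');cv2.imwrite('pics/s6.png',cv2.resize(cv2.cvtColor(s['image'],cv2.COLOR_RGB2BGR)[150:340,240:420],None,fx=3,fy=3))
E
```

```text
[0.5043876  0.22619146 0.25635539] [-1.81237355 -2.36720915 -5.11455266] [-0.31779618  0.39632959  0.01837236] 28.825318235644186
```

View pics/w6.png

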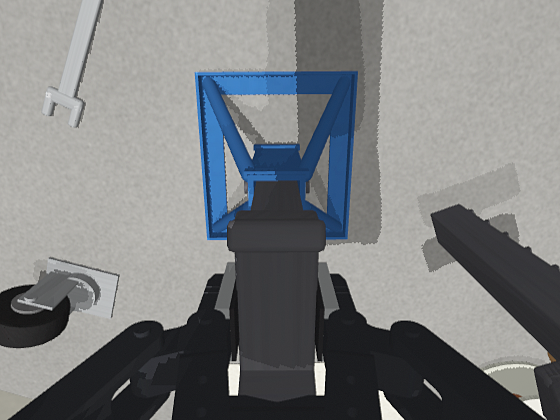

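View pics/s6.png

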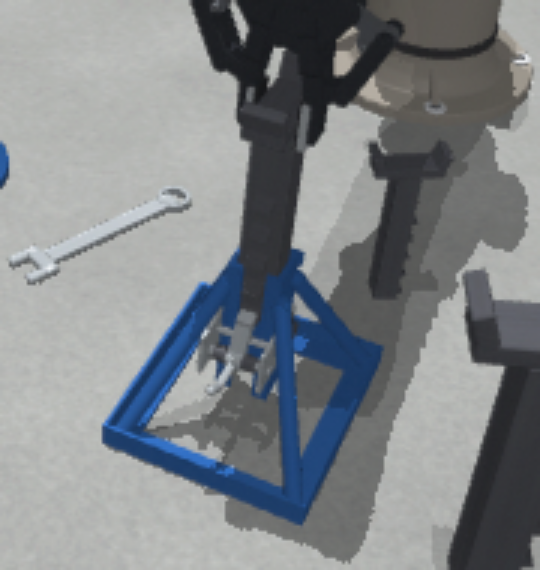

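apply_moves(moves="1 0 0 0.005 0 0 0;1 0 0 0.01 0 0 0;1 0 0 0.015 0 0 0;1 0 0 0.015 0 0 0;1 0 0 0.015 0 0 0;1 0 0 0.01 0 0 0;1 0 0 0.005 0 0 0;1 0 0 0 0 0 0;1 0 0 0 0 0 0")

```text
t: 9.85
eef_pos: [0.5035, 0.2259, 0.2456]
tool_rot: [-0.0, 0.561, 0.828, -0.0]
contact_force: [0.4, -0.8, -11.6]
gripper_width: 0.344
```

apply_moves(moves="1 0 0 0.005 0 0 0;1 0 0 0.005 0 0 0")

```text
t: 10.02
eef_pos: [0.5039, 0.226, 0.2454]
tool_rot: [0.0, 0.561, 0.828, 0.0]
contact_force: [-0.9, -1.2, -5.3]
gripper_width: 0.342
```

apply_moves(moves="1 0 0 0.005 0 0 0;1 0 0 0.005 0 0 0")

```text
t: 10.18
eef_pos: [0.5039, 0.2261, 0.2442]
tool_rot: [0.0, 0.561, 0.828, 0.0]
contact_force: [0.3, -0.4, -5.8]
gripper_width: 0.339
```

apply_moves(moves="1 0 0 0.004 0 0 0;1 0 0 0.002 0 0 0")

```text
t: 10.35
eef_pos: [0.5039, 0.226, 0.2432]
tool_rot: [0.0, 0.561, 0.828, 0.0]
contact_force: [0.3, 0.1, -4.8]
gripper_width: 0.342
```

apply_moves(moves="1 0 0 0.005 0 0 0;1 0 0 0.005 0 0 0")

```text
t: 10.52
eef_pos: [0.5038, 0.226, 0.2419]
tool_rot: [0.0, 0.561, 0.828, 0.0]
contact_force: [-0.0, 0.1, -5.6]
gripper_width: 0.34
```

apply_moves(moves="1 0 0 0.005 0 0 0;1 0 0 0.005 0 0 0")

```text
t: 10.68
eef_pos: [0.5038, 0.226, 0.2406]
tool_rot: [0.0, 0.561, 0.828, 0.0]
contact_force: [1.8, -0.3, -5.0]
gripper_width: 0.34
```

apply_moves(moves="1 0 0 0.005 0 0 0;1 0 0 0.005 0 0 0")

```text
t: 10.85
eef_pos: [0.5038, 0.226, 0.2394]
tool_rot: [0.0, 0.561, 0.828, 0.0]
contact_force: [0.7, -1.2, -5.7]
gripper_width: 0.338
```

apply_moves(moves="1 0 0 0.005 0 0 0;1 0 0 0.005 0 0 0")

```text
t: 11.02
eef_pos: [0.5037, 0.2259, 0.2382]
tool_rot: [0.0, 0.561, 0.828, 0.0]
contact_force: [0.9, -0.5, -5.5]
gripper_width: 0.34
```

apply_moves(moves="1 0 0 0.005 0 0 0;1 0 0 0.005 0 0 0")

```text
t: 11.18
eef_pos: [0.5039, 0.2261, 0.2378]
tool_rot: [0.0, 0.561, 0.828, 0.0]
contact_force: [-2.2, -1.4, 5.9]
gripper_width: 0.335
```

apply_moves(moves="1 0 0 0 0 0 0;1 0 0 0 0 0 0;1 0 0 0 0 0 0")

```text
t: 11.43
eef_pos: [0.504, 0.2261, 0.2379]
tool_rot: [0.0, 0.561, 0.828, 0.001]
contact_force: [-2.5, -0.8, 4.9]
gripper_width: 0.34
```

```bash
python3 - <<'E'
from h import *
o=bot.get_obs();print(o['eef_pos'],o['contact_force'])
s=imaging.read_camera('scene');save(s,'s7full');cv2.imwrite('pics/s7.png',cv2.resize(cv2.cvtColor(s['image'],cv2.COLOR_RGB2BGR)[150:340,240:420],None,fx=3,fy=3))
w,o=wrist();save(w,'w7');print(o['eef_pos'],o['contact_force'])
E
```

```text
[0.50401509 0.22608857 0.23787768] [-2.4885899  -0.79149638  4.91076845]
[0.50402366 0.22611401 0.23786348] [-1.87988449 -2.43342908  5.87654564]
```

View pics/s7.png

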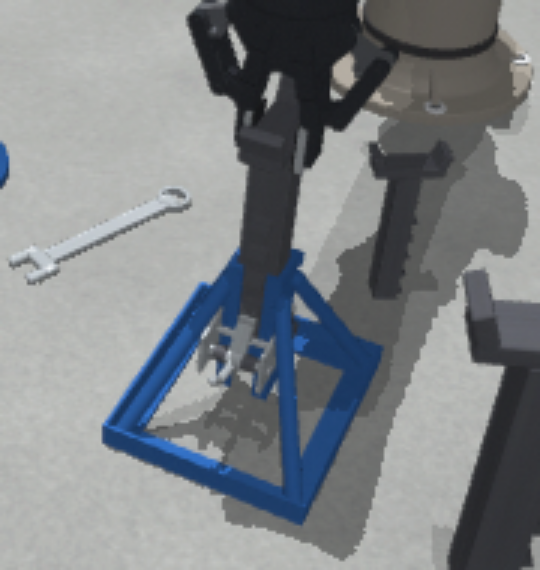

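View pics/w7.png

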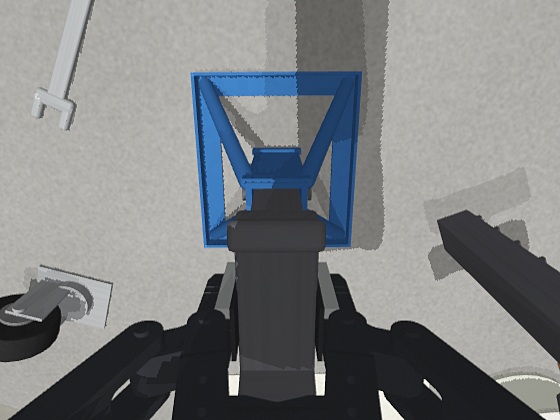

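apply_moves(moves="1 0 0 0.002 0 0 0;1 0 0 0.002 0 0 0;1 0 0 0 0 0 0;1 0 0 0 0 0 0")

```text
t: 11.87
eef_pos: [0.5041, 0.2262, 0.2378]
tool_rot: [0.0, 0.561, 0.828, 0.001]
contact_force: [-4.1, -1.9, 8.7]
gripper_width: 0.337
```

apply_moves(moves="1 0 -0.002 0.002 0 0 0;1 0 -0.002 0.003 0 0 0;1 0 0 0 0 0 0;1 0 0 0 0 0 0")

```text
t: 12.2
eef_pos: [0.504, 0.2261, 0.2378]
tool_rot: [0.0, 0.561, 0.828, 0.001]
contact_force: [-3.2, -3.1, 11.6]
gripper_width: 0.339
```

apply_moves(moves="1 0 0 0.002 0 0 0;1 0 0 0.002 0 0 0;1 0 0 0 0 0 0;1 0 0 0 0 0 0")

```text
t: 12.53
eef_pos: [0.5042, 0.2261, 0.2377]
tool_rot: [0.001, 0.561, 0.828, 0.001]
contact_force: [-3.3, -2.2, 14.4]
gripper_width: 0.34
```

apply_moves(moves="1 0 0 0.0008 0 0 0;1 0 0 0 0 0 0;1 0 0 0 0 0 0;1 0 0 0 0 0 0;1 0 0 0 0 0 0;1 0 0 0 0 0 0;1 0 0 0 0 0 0;1 0 0 0 0 0 0")

```text
t: 13.2
eef_pos: [0.5042, 0.2261, 0.2377]
tool_rot: [0.001, 0.561, 0.828, 0.001]
contact_force: [-3.8, -3.2, 14.3]
gripper_width: 0.339
```

apply_moves(moves="1 0 0 -0.003 0 0 0;1 0 -0.001 -0.003 0 0 0;1 0 -0.001 -0.003 0 0 0;1 0 0 -0.003 0 0 0;1 0 0 0 0 0 0;1 0 0 0 0 0 0")

```text
t: 13.7
eef_pos: [0.5038, 0.226, 0.2378]
tool_rot: [0.0, 0.561, 0.828, 0.001]
contact_force: [-2.0, -2.0, 6.7]
gripper_width: 0.342
```

apply_moves(moves="1 0 -0.001 -0.003 0 0 0;1 0 -0.001 -0.003 0 0 0;1 0 0 0 0 0 0;1 0 0 0 0 0 0")

```text
t: 14.03
eef_pos: [0.5033, 0.2259, 0.2378]
tool_rot: [0.0, 0.561, 0.828, 0.001]
contact_force: [1.0, -0.7, 3.4]
gripper_width: 0.344
```

Now release gently and check before backing off.

apply_moves(moves="0.2 0 0 -0.001 0 0 0;0.1 0 0 0 0 0 0;0 0 0 0 0 0 0;-0.4 0 0 0 0 0 0;-1 0 0 0 0 0 0;-1 0 0 0 0 0 0;-1 0 0 0 0 0 0;-1 0 0 0 0 0 0;-1 0 0 0 0 0 0;-1 0 0 0 0 0 0", force=60)

```text
t: 14.87
eef_pos: [0.5028, 0.2256, 0.2377]
tool_rot: [-0.0, 0.561, 0.828, 0.0]
contact_force: [-0.5, 0.0, 0.3]
gripper_width: 1.0
```

```bash
python3 - <<'E'
from h import *
w,o=wrist();save(w,'w8');print(o['eef_pos'],o['contact_force'],o['gripper_width'])
E
```

```text
[0.50279014 0.22562196 0.23767957] [-0.48916343  0.00182135  0.33089643] 0.9999379162784797
```

View pics/w8.png

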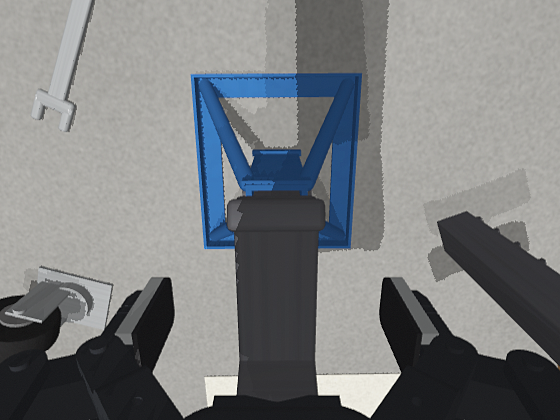

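apply_moves(moves="-1 0 0 -0.1 0 0 0;-1 0 0 -0.2 0 0 0;-1 0 0 -0.3 0 0 0;-1 0 0 -0.3 0 0 0;-1 0 0 -0.3 0 0 0;-1 0.2 -0.2 0 0 0 0;-1 0.2 -0.2 0 0 0 0;-1 0.2 -0.2 0 0 0 0;-1 0 0 0 0 0 0;-1 0 0 0 0 0 0")

```text
t: 15.75
eef_pos: [0.4078, 0.2667, 0.3821]
tool_rot: [-0.0, 0.559, 0.829, 0.0]
contact_force: [0.6, -0.8, 0.5]
gripper_width: 0.999
```

```bash
python3 - <<'E'
from h import *
o=bot.get_obs();print(o['eef_pos'],o['contact_force'])
s=imaging.read_camera('scene');t=imaging.read_camera('top');save(s,'s9');save(t,'t9')
for n in ['saddle','stand','jack_top']:
    for k,p in(('s',s),('t',t)):print(n,k,[(np.round(a['location'],1).tolist(),round(a['score'],2)) for a in nets.spot_point(p,n)])
im=lambda p:cv2.cvtColor(p['image'],cv2.COLOR_RGB2BGR)
cv2.imwrite('pics/c9.png',np.hstack([cv2.resize(im(s)[140:340,240:420],(400,444)),cv2.resize(im(t)[150:310,150:300],(380,444))]))
E
```

```text
[0.40784178 0.26673868 0.38209509] [ 0.57842331 -0.8353873   0.47118584]
saddle s [([335.8, 190.1], 0.97), ([376.9, 202.0], 0.89), ([427.0, 260.0], 0.84)]
saddle t [([218.9, 323.3], 0.87), ([198.6, 227.2], 0.73), ([311.4, 257.6], 0.67)]
stand s [([322.6, 285.1], 0.93)]
stand t [([223.6, 244.8], 0.81)]
jack_top s [([212.9, 121.7], 0.83)]
jack_top t [([420.2, 200.3], 0.83)]
```

View pics/c9.png

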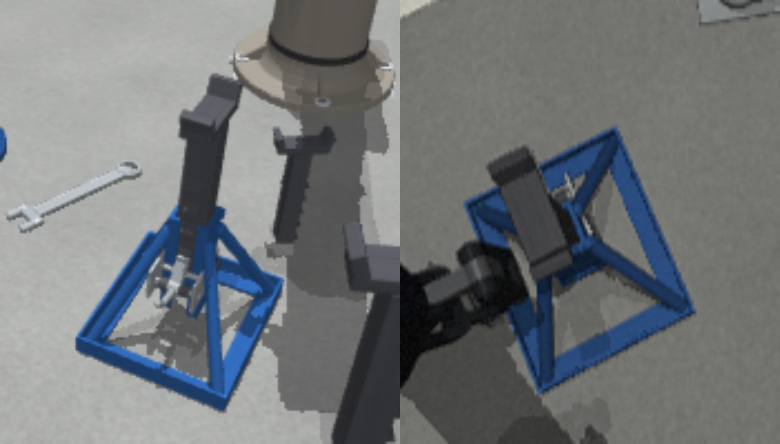

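View pics/s9.png

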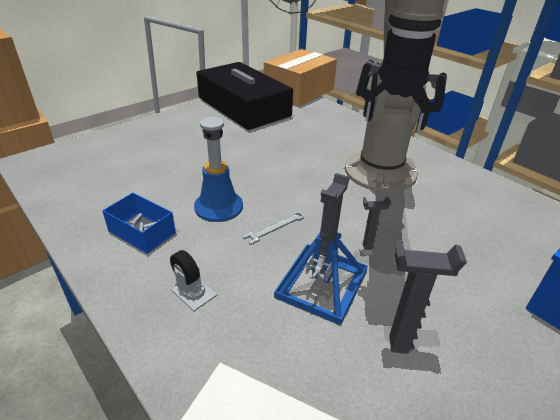

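```bash
python3 - <<'E'
from h import *
s=imaging.read_camera('scene');t=imaging.read_camera('top')
print('saddle',tri(s,(335.8,190.1),t,(198.6,227.2)));print('jack',tri(s,(212.9,121.7),t,(420.2,200.3)))
# stand moved? compare foot pixels in scene
a=cv2.imread('pics/scene0.png').astype(int);b=cv2.imread('pics/s9.png').astype(int)
f=lambda x:((x[...,0]-x[...,2])>60)[268:330,268:372]
A,B=f(a),f(b);print(A.sum(),B.sum(),(A^B).sum(),[np.c_[np.where(M)].min(0).tolist()+np.c_[np.where(M)].max(0).tolist() for M in(A,B)])
E
```

```text
saddle (array([0.49699907, 0.22681875, 0.26773682]), np.float64(0.0011772254058449497))
jack (array([ 0.52047756, -0.17265688,  0.26832359]), np.float64(0.0035704768348826608))
1746 1757 21 [[0, 6, 56, 98], [0, 6, 56, 98]]
```

```bash
python3 - <<'E'
from h import *
o=bot.get_obs();print(o['t'],o['contact_force']);print(bot.hand_in())
E
```

```text
16.25 [-0.46734853  0.11745748  0.11443103]
the job is handed in; nothing more can be done
None
```

The stand's bar is locked at the fourth notch, level with the jack to within measuring error. I handed the job in at 16.3 s.

- **Raising:** I gripped the bar by its saddle and raised it about 102 mm. I then let it down in roughly 1 mm steps until the pawl took it, with the bar's lower end about 84 mm above the bench.
- **Proof press:** I pressed down until the readings showed 14.3–14.4 N and held there for nearly a second. The tool did not sink more than 0.1 mm. I eased off, let go and backed away.
- **Height:** After release, the cameras put the saddle at 0.268 m and the jack's top at 0.268 m. The arm's own position reading gave about 0.266 m for the saddle. All three are good to about 2 mm.
- **Stand and surroundings:** The stand's foot covers the same pixels as at the start. The jack, castor, spanner and bin look unmoved in the last picture, and the wrist force reads about zero.
- **Bar lean:** On release, the bar leaned back a few millimetres at the saddle, towards the robot. I put this down to the play in the sleeve. It did not drop.

No check failed.

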